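Index a drilling turntable to the square post and lock it

ROBOT

A 6-joint arm with a two-finger parallel gripper is mounted at the origin on the work surface. World frame = base frame: x ahead of the robot, y to its left, z up, the work surface at z = 0. Lengths are in m, angles in rad, forces in N, time in s.
With the tool pointing down it reaches from about 0.325 to 0.775 m from the base axis. Payload 5.5 kg.
Tool frame: the origin (TCP) lies between the finger pads; the fingertips stand 8 mm ahead of it and the grasp point (between the pads) lies 11 mm behind it (tcp_to_tips is the distance from the TCP to the fingertips, in m); z points along the fingers, y is the direction in which the jaws open and shut (so a half turn about z gives the same grasp; the last joint's range is limited). The gripper opens to 88 mm and grips with 3 to 60 N. Pads are 20 mm wide; open, the fingers measure 115 mm over their backs; the gripper's body (75 mm by 178 mm) begins 61 mm behind the grasp point.
Start: joints at [1.243, 0.091, 1.231, -0, 1.82, -0.057], TCP at [0.161, 0.578, 0.231] pointing down, gripper open.
Joint ranges: [-2.87, 2.87], [-0.86, 2.18], [0.17, 2.46], [-1.51, 4.65], [0.06, 2.69], [-2.65, 2.65]. Speed limits (rad/s): [2.57, 2.57, 3.01, 3.14, 3.14, 3.14].

INTERFACE

Orientations are given as a unit quaternion [w, x, y, z].
In Python, from bench import * gives the robot as it stands. Calls block until the motion is done:
- move_to(position, orientation): joint-space move of the TCP to a pose.
- move_l(position, speed=0.15, orientation=None): straight line of the TCP; orientation=None keeps the orientation; speed is the mean speed in m/s.
- movej(angles): joint-space move.
- gripper_open() and close(): open the fingers fully, or close them until they stop; the grip force is fixed at half the most.
- hold(seconds).
- inverse_kinematics(position, orientation): joint angles nearest the present ones, or None.
- state(): the state.
- get_image(name): name is "scene" or "side" or "wrist"; returns a dict with "frame" (384x512x3 uint8, blue, green, red), "depth" (384x512 float32, m along the optical axis (not along the pixel's ray), 0 where there is no reading), "camera_matrix" (3x3 intrinsics, pixels), "k1" (the pictures are not rectified: a ray, as slopes to the right and down, at radius r is drawn at 1 + k1 r^2 times it, then the intrinsics apply), "view" (4x4, takes a point from world to camera coordinates). Camera axes: x right, y up, looking along -z (the intrinsics and any distortion apply to the point x, -y, -z); pixel columns grow to the right and rows downward; lengths in m; the calibration is good to about 2 mm. A picture is of the moment at which its call begins.
A pose or a line that the arm cannot do raises IKError and nothing moves.
- job_done(): hands the job in, once; it reports no verdict.
The state is a dict: "time": time; "joint_pos": joint angles; "dq": joint speeds; "joint_torque": joint torques, N m; "ee_pos": TCP position; "ee_rot": TCP orientation; "ft_force": force on the tool from outside, world axes, zero at the start; "moment": the same for the moment, N m; "finger_gap": finger opening in m.
Only numpy, scipy, OpenCV 4.12 (cv2) and the standard library are available. Lean on these libraries where they do the work, as an engineer would, in place of code of your own. Each camera call takes 0.05 s, during which the arm holds its last target.

TASK

On the round green drilling fixture, push the turntable round by one of its arms with a fingertip until the arrow arm points squarely at the square post, and only then push the lock lever all the way round to its stop. Do not touch or lift the round wooden blank that rides on the turntable, do not turn the table off the post once it is locked, leave everything else on the bench where it is, and finish clear of everything.

Things in the scene. Friction and masses are not known exactly. Their poses are not given: they have to be found in the camera images.
- fixture: The fixture's fixed green base: round plate 380 mm across, 12 mm thick, bolted to the bench (it lies turned by up to 0.25 rad either way). Origin: centre of its underside, on the turntable's axis; z up. An ear on its +y side (70 mm wide, reaching y = 235 mm) carries the lock lever.
- hub (a point): Point on the turntable's vertical axis at mid-height of its arms, 36 mm above the bench; turns with it, x along the arrow arm, z up. Steel platter 116 mm across, 30 to 42 mm above the bench, with three 9 mm nest pins at 51.5 mm radius round the blank. Four arms at right angles: the arrow arm along +x; the others plain 10 mm round rods with 20 mm black balls centred at radius 114 mm. 18 mm of air below the arms.
- pointer_tip (a point): Tip of the arrowhead, 140 mm from the axis, 36 mm above the bench. The arrow arm is a flat steel bar, 14 mm wide and 12 mm high, from radius 55 to 110 mm, then a pointed cone (32 mm across at its back, at radius 110 mm) ending in this tip. Under the bar are 18 mm of air down to the base plate.
- turntable (a joint): Angle of the turntable (rad), growing anticlockwise seen from above, limits -1.7 and 2.4; at 0 the arrow points along the fixture's -y axis. It starts between -0.35 and 0.35. Friction holds it where it is left (about 0.2 N m: some 2 to 3 N of push at 90 mm radius).
- square_post: The mark to point at: fixed upright steel post of square section, 28 x 28 mm, 40 mm tall, on the base's rim about 165 mm from the turntable's axis. Origin: centre of its foot, 12 mm above the bench. The three marks stand at three stations (turntable angles near -1.31, 0.87 and 2.0 rad); which mark is at which varies.
- thin_pin: Another mark, not wanted: thin round steel pin 8 mm in diameter, 36 mm tall, with a 16 mm foot, fixed on the rim. Origin: centre of its foot.
- low_disc: Another mark, not wanted: low round steel disc 24 mm in diameter, 12 mm high, fixed on the rim. Origin: centre of its foot.
- lock_lever (a joint): Angle of the lock lever (rad), growing anticlockwise seen from above from 0 (open: the lever points straight out along the fixture's +y axis) to its stop at 1.25 (locked: swung towards the fixture's -x side). It starts between 0 and 0.3. Friction holds it where it is left (about 0.1 N m). It does not really brake the turntable.
- lever_pivot (a point): Point on the lock lever's vertical pivot axis, 38 mm above the bench, 200 mm from the turntable's axis along the fixture's +y; x along the lever. The lever is a dark steel bar 14 mm wide, 32 to 44 mm above the bench, from the round boss (34 mm across) to a 24 mm black ball centred 92 mm from the pivot.
- lever_ball (a point): Centre of the ball on the lock lever's end, 38 mm above the bench.
- blank: Round wooden workpiece 96 mm across and 24 mm thick, loose in its nest on top of the turntable (42 to 66 mm above the bench), not to be touched or lifted. Origin: centre of its underside.
- offcut_a: Bystander: loose pale wood block 70 x 40 x 30 mm.
- offcut_b: Bystander: loose wood block 50 x 50 x 45 mm, off the ear's +x side.
- jar: Bystander: loose glass jar, 60 mm across, 80 mm tall.
- screwdriver: Bystander: loose screwdriver lying on the bench.
- chuck_key: Bystander: loose T-shaped steel drill-chuck key, 60 mm, 12 mm high, lying flat off the lock lever's -x side.
- brush: Bystander: loose bench brush lying flat, to the robot's left.
- glue: Bystander: loose white glue bottle, 56 mm across, 150 mm tall, standing far to the left.

How it is judged:
By the outcome, as a careful person would: the job done as asked, in the order asked, and still so for the second after the job is handed in, with the robot touching nothing.
It also fails if it takes over 56 s, if anything falls off the work surface, if the arm or the gripper's body presses on something with over 40 N, if the wrist force passes 120 N, or if a joint passes its speed limit or range.

## Working session

There is one attempt and no reset: what is moved stays moved. The work goes in short steps, each a Python script; the robot and the scene stay as the last script left them, time stands still between calls to the robot, and variables do not carry over. Pictures are saved under pics/ and viewed, and the job is handed in when it is done.

```bash
ls; mkdir -p pics
cat > h.py <<'E'
from bench import *
import numpy as np, cv2
def ray(im,u,v):
    K=np.array(im["camera_matrix"]);k1=im["k1"]
    d=np.array([(u-K[0,2])/K[0,0],(v-K[1,2])/K[1,1]])
    s=d.copy()
    for _ in range(30): s=d/(1+k1*(s@s))
    V=np.array(im["view"]);R=V[:3,:3];t=V[:3,3]
    c=-R.T@t; r=R.T@np.array([s[0],-s[1],-1.0])
    return c,r   # r scaled to unit depth
def onplane(im,u,v,z):
    c,r=ray(im,u,v); return c+r*(z-c[2])/r[2]
def atdepth(im,u,v):
    c,r=ray(im,u,v); return c+r*float(im["depth"][int(round(v)),int(round(u))])
def proj(im,p):
    K=np.array(im["camera_matrix"]);V=np.array(im["view"])
    q=V[:3,:3]@np.array(p)+V[:3,3]; s=np.array([q[0],-q[1]])/-q[2]
    s=s*(1+im["k1"]*(s@s)); return K[0,0]*s[0]+K[0,2],K[1,1]*s[1]+K[1,2]
E
python3 - <<'E'
from h import *
import pickle
ims={}
for n in ["scene","side","wrist"]:
    im=get_image(n); ims[n]=im; cv2.imwrite(f"pics/{n}0.png",im["frame"])
    V=np.array(im["view"]);print(n,-V[:3,:3].T@V[:3,3],V[2,:3],im["k1"])
pickle.dump(ims,open("ims0.pkl","wb"))
s=state();print(s["time"],s["ee_pos"],s["ee_rot"],s["finger_gap"])
E
```

```text
pics
scene [1.59224111 0.41815266 0.74754109] [0.80764507 0.28314264 0.51724239] 0.040705435402547736
side [ 0.10571783 -0.71051404  0.74070042] [-0.39748677 -0.68766476  0.60755365] -0.06914881775962482
wrist [0.0980477  0.59508668 0.38325875] [-0.2297147   0.0670078   0.97094856] -0.03728403311674958
0.15 [0.16045422 0.57793714 0.22979027] [-1.41680987e-04  1.34984213e-01  9.90847486e-01 -7.08927537e-04] 0.08760819058685451
```

View pics/scene0.png

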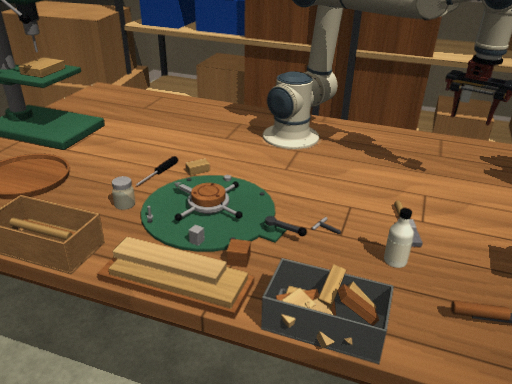

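View pics/side0.png

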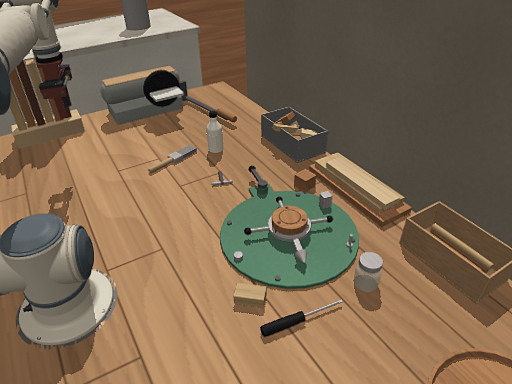

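View pics/wrist0.png

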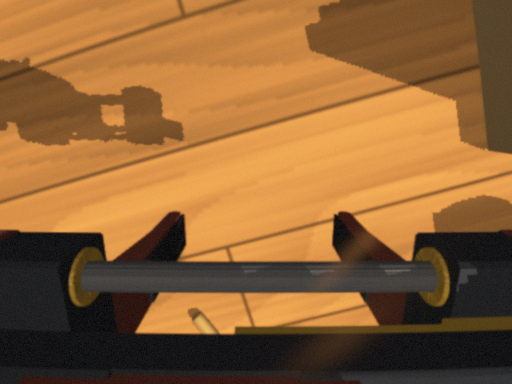

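The scene and side views both show the fixture: square post at scene (196,235) and side (326,200), arrow tip near side (303,260), lever ball near scene (301,231) and side (252,171). I'll enlarge them for pixel picks.

Run:
```python
from h import *
import pickle
ims=pickle.load(open("ims0.pkl","rb"))
f=ims["scene"]["frame"][165:265,120:345]; cv2.imwrite("pics/sc_z.png",cv2.resize(f,None,fx=3.5,fy=3.5,interpolation=cv2.INTER_CUBIC))
f=ims["side"]["frame"][155:310,205:390]; cv2.imwrite("pics/si_z.png",cv2.resize(f,None,fx=3.8,fy=3.8,interpolation=cv2.INTER_CUBIC))
for n,pts in dict(scene=dict(wood=(208,190),post=(196,228),ball=(303,232)),side=dict(wood=(290,213),post=(326,195),ball=(252,170),tip=(303,261),pin=(351,236),disc=(238,255))).items():
    for k,(u,v) in pts.items(): print(n,k,atdepth(ims[n],u,v).round(3))
# green mask points -> fit
for n in ["scene","side"]:
    im=ims[n];h=cv2.cvtColor(im["frame"],cv2.COLOR_BGR2HSV)
    m=((h[...,0]>60)&(h[...,0]<90)&(h[...,1]>100)).astype(np.uint8)
    nl,lab,st,_=cv2.connectedComponentsWithStats(m)
    i=[i for i in range(1,nl) if st[i,4]>800]
    print(n,[(st[j].tolist()) for j in i])
```

```text
scene wood [ 0.578 -0.077  0.07 ]
scene post [ 0.735 -0.038  0.054]
scene ball [0.642 0.216 0.046]
side wood [ 0.587 -0.066  0.067]
side post [ 0.734 -0.04   0.051]
side ball [0.623 0.196 0.045]
side tip [ 0.531 -0.203  0.038]
side pin [ 0.681 -0.206  0.048]
side disc [ 0.414 -0.087  0.02 ]
scene [[0, 65, 81, 22, 824], [0, 106, 103, 43, 2883], [142, 176, 144, 75, 5935]]
side []
```

View pics/sc_z.png

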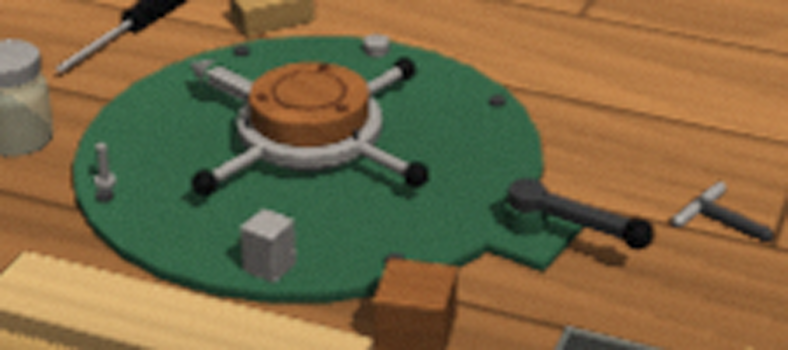

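View pics/si_z.png

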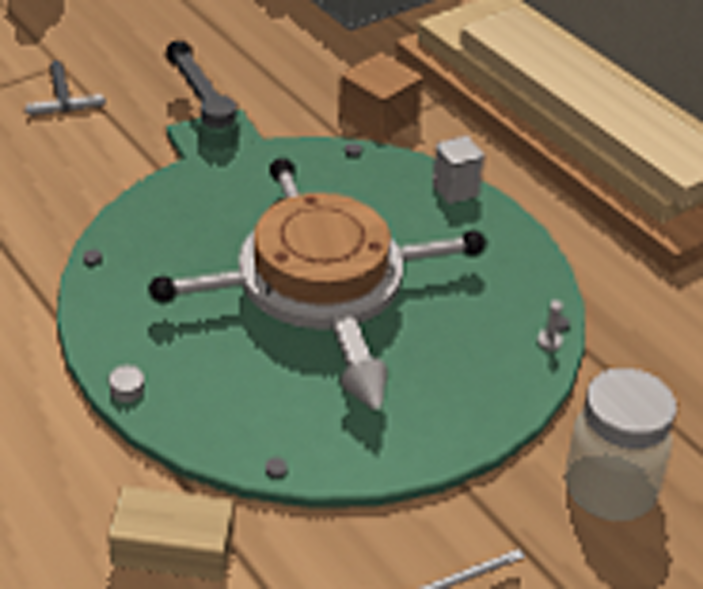

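Run:
```python
from h import *
import pickle
ims=pickle.load(open("ims0.pkl","rb"));print(ims["wrist"]["camera_matrix"])
close()
ims={}
for i,p in enumerate([(0.43,-0.06,0.42),(0.50,0.06,0.40)]):
    try:
        move_to(p,[0,0,1,0])
    except Exception as e: print(p,repr(e)); continue
    im=get_image("wrist"); ims[i]=im; cv2.imwrite(f"pics/w1_{i}.png",im["frame"])
pickle.dump(ims,open("ims1.pkl","wb"))
s=state();print(s["time"],s["ee_pos"],s["joint_pos"],s["finger_gap"])
```

```text
[[291.02226141   0.         258.75373633]
 [  0.         291.02226141 188.33108334]
 [  0.           0.           1.        ]]
4.75 [0.49980009 0.05978583 0.40033151] [ 5.17330069e-02 -6.25904168e-02  1.07712608e+00 -4.78708960e-04
  2.12686264e+00 -1.51955455e+00] 0.0005966334897607411
```

View pics/w1_0.png

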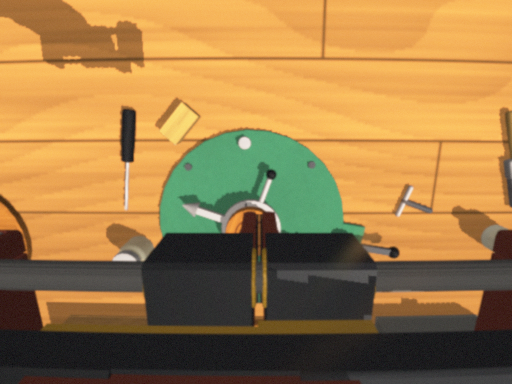

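View pics/w1_1.png

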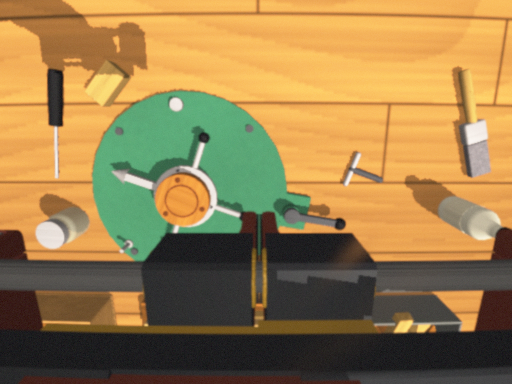

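Camera "up" is −x here, so the gripper hides the far half. I'll flip the tool half a turn to see the whole fixture.

Run:
```python
from h import *
import pickle
ims={}
for i,p in enumerate([(0.50,0.06,0.40),(0.49,-0.06,0.40)]):
    try:
        move_to(p,[0,1,0,0])
    except Exception as e: print(p,repr(e)); continue
    im=get_image("wrist"); ims[i]=im; cv2.imwrite(f"pics/w2_{i}.png",im["frame"])
pickle.dump(ims,open("ims2.pkl","wb"))
s=state();print(s["time"],s["ee_pos"],s["joint_pos"],s["finger_gap"])
```

```text
8.05 [ 0.4900556  -0.05962759  0.40004107] [-1.90333741e-01 -8.81802876e-02  1.10190199e+00  5.56285287e-04
  2.12784000e+00  1.38062913e+00] 0.0008480526558616235
```

View pics/w2_0.png

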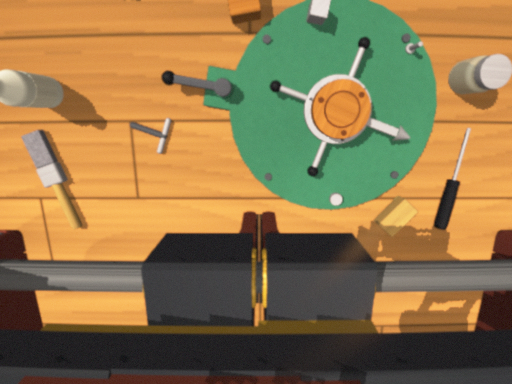

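View pics/w2_1.png

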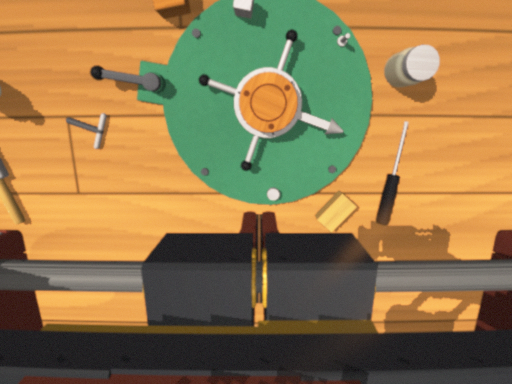

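Both views show the whole fixture: rod balls, arrow tip, lever and disc. Next I refine the blobs and triangulate them.

```bash
cat >> h.py <<'E'
def blob(im,u,v,r=8,thr=60,dark=True):
    g=im["frame"].max(axis=2).astype(int)
    ys,xs=np.mgrid[0:384,0:512]; m=((xs-u)**2+(ys-v)**2<r*r)&((g<thr) if dark else (g>thr))
    return xs[m].mean(),ys[m].mean(),int(m.sum())
def tri(obs):
    A=np.zeros((3,3));b=np.zeros(3);L=[]
    for im,u,v in obs:
        c,r=ray(im,u,v);r=r/np.linalg.norm(r);P=np.eye(3)-np.outer(r,r);A+=P;b+=P@c;L.append((P,c))
    x=np.linalg.solve(A,b); return x,[float(np.linalg.norm(P@(x-c))) for P,c in L]
E
python3 - <<'E'
from h import *
import pickle
W=pickle.load(open("ims2.pkl","rb"));S=pickle.load(open("ims0.pkl","rb"))
a,b=W[0],W[1]
P={}
for k,p0,p1 in [("bA",(364,43),(292,35)),("bB",(276,87),(204,80)),("bC",(313,172),(246,166)),("lev",(167,77),(97,73))]:
    q0=blob(a,*p0);q1=blob(b,*p1); x,e=tri([(a,*q0[:2]),(b,*q1[:2])])
    print(k,np.round(q0,1),np.round(q1,1),x.round(4),np.round(e,4), onplane(a,*q0[:2],.037).round(4),onplane(b,*q1[:2],.037).round(4))
for k,p0,p1 in [("tip",(410,138),(343,132)),("disc",(336,200),(273,195)),("piv",(223,87),(152,83))]:
    z=dict(tip=.036,disc=.024,piv=.044)[k]
    x,e=tri([(a,*p0),(b,*p1)]);print(k,x.round(4),np.round(e,4),onplane(a,*p0,z).round(4),onplane(b,*p1,z).round(4))
f=a["frame"]; 
cv2.imwrite("pics/z0.png",cv2.resize(f[0:220,150:450],None,fx=2.6,fy=2.6,interpolation=cv2.INTER_CUBIC))
f=S["scene"]["frame"][215:265,175:255]; g=S["side"]["frame"][180:220,300:364]
cv2.imwrite("pics/zp.png",np.hstack([cv2.resize(f,(640,400)),cv2.resize(g,(640,400))])[:, :].copy()[:, ::2][:, :] if 0 else np.vstack([cv2.resize(f,(480,300),interpolation=cv2.INTER_CUBIC),cv2.resize(g,(480,300),interpolation=cv2.INTER_CUBIC)]))
E
```

```text
bA [364.   42.6  82. ] [291.6  35.2  86. ] [ 0.6852 -0.1155  0.035 ] [0.0001 0.0001] [ 0.6847 -0.1148  0.037 ] [ 0.6848 -0.1153  0.037 ]
bB [275.1  86.1  76. ] [203.6  79.6  68. ] [0.6156 0.0313 0.0385] [0.0005 0.0005] [0.6153 0.0312 0.037 ] [0.6163 0.0315 0.037 ]
bC [312.5 171.   70. ] [246.  165.4  64. ] [ 0.4694 -0.0381  0.036 ] [0.0001 0.0001] [ 0.4694 -0.0379  0.037 ] [ 0.4697 -0.0381  0.037 ]
lev [167.9  77.4 106. ] [ 96.7  72.3 101. ] [0.6298 0.2109 0.0404] [0.0001 0.0001] [0.6302 0.2119 0.037 ] [0.6304 0.2127 0.037 ]
tip [ 0.5288 -0.2083  0.0389] [0.0001 0.0001] [ 0.5287 -0.2098  0.036 ] [ 0.5285 -0.2091  0.036 ]
disc [ 0.4108 -0.0877  0.0234] [0. 0.] [ 0.411  -0.0875  0.024 ] [ 0.411  -0.0877  0.024 ]
piv [0.6129 0.1195 0.0368] [0.0012 0.0012] [0.6133 0.1186 0.044 ] [0.6109 0.117  0.044 ]
```

View pics/z0.png

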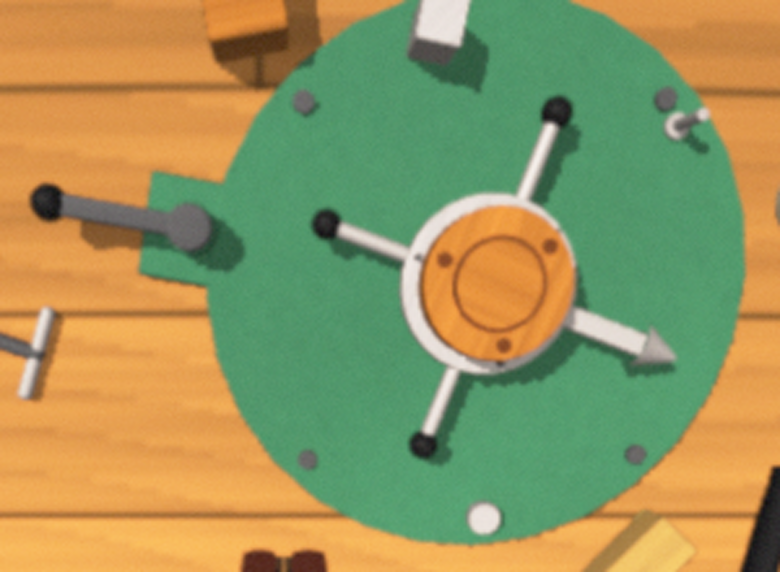

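View pics/zp.png

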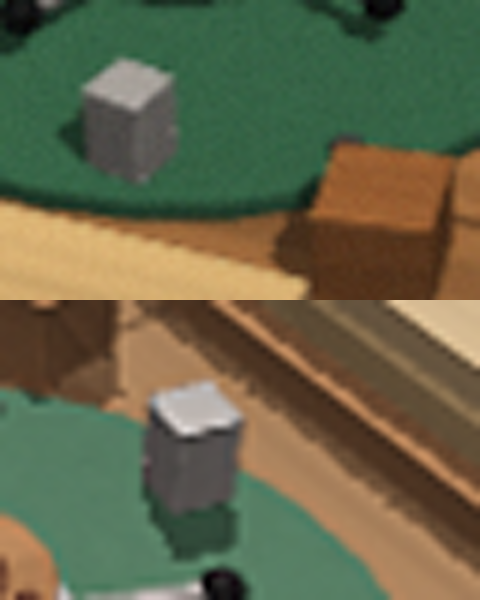

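Run:
```python
from h import *
import pickle
W=pickle.load(open("ims2.pkl","rb"));S=pickle.load(open("ims0.pkl","rb"))
sc,si=S["scene"],S["side"]
x,e=tri([(sc,196.25,228.4),(si,325.7,194.1)]);print("post",x.round(4),np.round(e,4),onplane(sc,196.25,228.4,.052).round(4),onplane(si,325.7,194.1,.052).round(4))
H=np.array([.5773,-.0768])
for p in (x[:2],onplane(sc,196.25,228.4,.052)[:2],onplane(si,325.7,194.1,.052)[:2],np.array([.411,-.0876]),np.array([.613,.118])):
    d=p-H;print(np.hypot(*d).round(4),np.degrees(np.arctan2(d[1],d[0])).round(2))
# hub ball checks from the fixed cameras (projection offsets)
for n,im in (("scene",sc),("side",si)):
    print(n,"tip",proj(im,[.5288,-.2083,.036]),"lev",proj(im,[.63,.211,.038]),"bC",proj(im,[.4694,-.0381,.036]))
# offcut_b corner from wrist views / depth in scene
print("offcut_b",atdepth(sc,239,244),atdepth(si,305,177))
```

```text
post [ 0.7342 -0.0374  0.0528] [0.0001 0.0001] [ 0.7331 -0.0379  0.052 ] [ 0.735  -0.0366  0.052 ]
0.1618 14.11
0.1606 14.03
0.1627 14.3
0.1667 -176.28
0.198 79.61
scene tip (np.float64(175.16013299965567), np.float64(183.2825454745225)) lev (np.float64(302.1874662875496), np.float64(231.6755165956061)) bC (np.float64(235.4705174885193), np.float64(184.6242280735567))
side tip (np.float64(303.3909779099249), np.float64(263.14235376373676)) lev (np.float64(251.51877066921983), np.float64(168.9457909504363)) bC (np.float64(247.02625066368674), np.float64(231.44558899296845))
offcut_b [0.74600682 0.08298036 0.0458045 ] [0.74185476 0.07232431 0.04600203]
```

Numbers agree: rod balls at 114.6 mm, arrow tip at 140 mm and post at 162 mm from the hub at (0.577, −0.077). The arrow stands at −109.8° and the post at about 14.1°, so it needs about 124° anticlockwise (station 2.0). I'll push plain rod C from behind along an arc, stop short and look again.

```bash
cat >> h.py <<'E'
H=np.array([.5773,-.0768]); ZP=0.033
def qy(psi): 
    return [0,float(np.cos(psi/2)),float(np.sin(psi/2)),0]
def pose(adeg,gap,r=.086,z=ZP):
    a=np.radians(adeg);u=np.array([np.cos(a),np.sin(a)]);t=np.array([-u[1],u[0]])
    p=H+r*u-(.015+gap)*t
    return [float(p[0]),float(p[1]),z], qy(a-np.pi/2)
E
python3 - <<'E'
from h import *
p,q=pose(160.3,.016,z=.14)
move_to(p,q); 
p,q=pose(160.3,.016); move_l(p,0.12,q)
s=state();print(s["time"],s["ee_pos"],s["ft_force"],s["joint_pos"])
p,q=pose(160.3,.001); move_l(p,0.06,q)
s=state();print(s["time"],s["ee_pos"],s["ft_force"])
for a in np.arange(164,199,7):
    p,q=pose(a,0); move_l(p,0.06,q)
    s=state();print(round(s["time"],2),np.round(s["ee_pos"],4),np.round(s["ft_force"],1),np.round(s["moment"],2))
im=get_image("side");cv2.imwrite("pics/si1.png",im["frame"])
E
```

```text
10.15 [ 0.50742271 -0.0187112   0.03402918] [0.64205884 0.14912461 0.59573485] [-1.03874390e-01 -1.07381517e-01  1.77837616e+00  9.26424097e-06
  1.46897061e+00  2.40069934e-01]
10.55 [ 0.50172399 -0.03329111  0.03331017] [-0.20361596  0.67113392 -0.08944571]
10.81 [ 0.4987 -0.0388  0.033 ] [-0.4 -0.6  0.7] [-0.1   0.04  0.03]
11.13 [ 0.4947 -0.0485  0.0329] [0.4 0.1 0.3] [-0.06  0.08  0.02]
11.46 [ 0.4919 -0.0588  0.0329] [-0.7 -0.3 -0.1] [-0.03  0.04 -0.01]
11.78 [ 0.4903 -0.0693  0.0329] [ 0.3  0.4 -0.7] [-0.05  0.09 -0.05]
12.11 [ 0.49   -0.08    0.0329] [-0.1 -0.9 -0.2] [-0.08  0.07 -0.02]
```

View pics/si1.png

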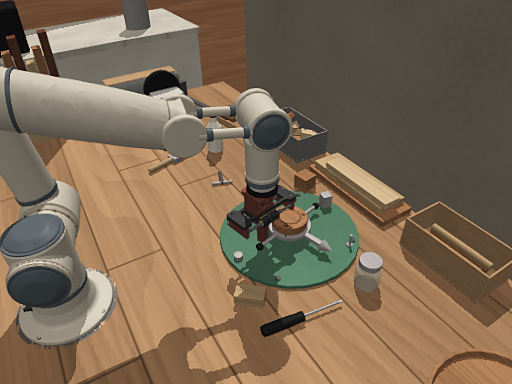

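The turntable is turning: arrow tip now at side (328,248), rod ball C at (261,246). I continue to about 5° short of the target.

Run:
```python
from h import *
for a in np.arange(200,279,9):
    p,q=pose(a,0); move_l(p,0.07,q)
    s=state();print(a,round(s["time"],2),np.round(s["ee_pos"],4),np.round(s["ft_force"],1))
# back off and look
p,q=pose(a,.014); move_l(p,0.1,q)
p,q=pose(a,.014,z=.16); move_l(p,0.2,q)
move_to((0.55,-0.06,0.40),[0,1,0,0])
import pickle
D={}
im=get_image("wrist");D["w"]=im;cv2.imwrite("pics/w3.png",im["frame"])
im=get_image("side");D["s"]=im;cv2.imwrite("pics/si3.png",im["frame"])
pickle.dump(D,open("ims3.pkl","wb"));print(state()["time"])
f=D["w"]["frame"][0:240,120:400];cv2.imwrite("pics/w3z.png",cv2.resize(f,None,fx=2.5,fy=2.5,interpolation=cv2.INTER_CUBIC))
```

```text
200 12.48 [ 0.4913 -0.092   0.033 ] [0.1 0.2 0.6]
209 12.82 [ 0.4948 -0.1052  0.0329] [ 0.3  0.3 -0.2]
218 13.17 [ 0.5002 -0.1177  0.033 ] [-0.5  0.2  0.4]
227 13.51 [ 0.5076 -0.1292  0.0329] [ 0.4 -0.2 -0.3]
236 13.85 [ 0.5166 -0.1395  0.0329] [0.7 0.7 0.3]
245 14.19 [ 0.5272 -0.1482  0.033 ] [-0.   0.4 -0. ]
254 14.53 [ 0.539  -0.1551  0.033 ] [ 0.4  0.6 -0.2]
263 14.88 [ 0.5518 -0.1602  0.033 ] [-0.1  0.9  0.4]
272 15.22 [ 0.5651 -0.1631  0.033 ] [ 0.  -0.1  1. ]
19.2083
```

View pics/w3z.png

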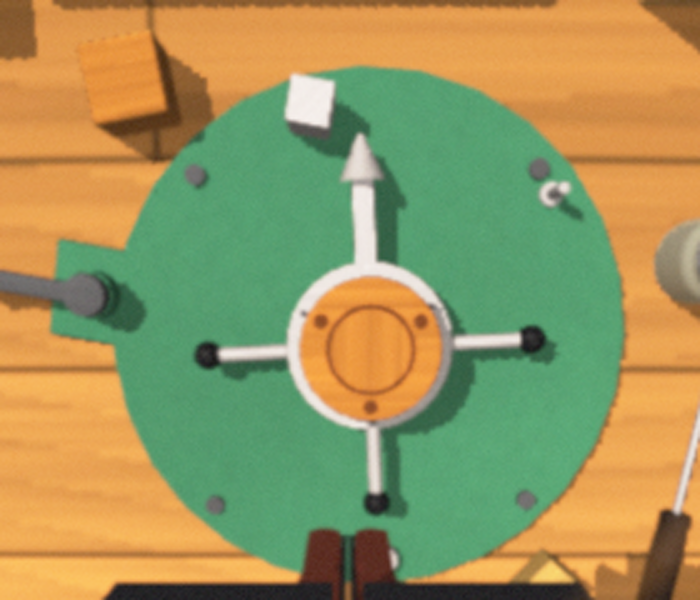

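The zoom shows the arrow (tip at 361,134) about 12° short of the post (310,100), and the blank still in its nest. Now the exact angles.

```bash
cat >> h.py <<'E'
def zc(x,y,u0,v0,s): return (x+.5)/s-.5+u0,(y+.5)/s-.5+v0
def posttop(im,u,v,r=14,z=.052):
    h=cv2.cvtColor(im["frame"],cv2.COLOR_BGR2HSV)
    ys,xs=np.mgrid[0:384,0:512]
    m=((abs(xs-u)<r)&(abs(ys-v)<r)&(h[...,1]<60)&(h[...,2]>185)).astype(np.uint8)
    n,l,st,c=cv2.connectedComponentsWithStats(m);i=1+np.argmax(st[1:,4])
    rc=cv2.minAreaRect(np.argwhere(l==i)[:,::-1].astype(np.float32))
    return c[i],st[i],rc
E
python3 - <<'E'
from h import *
import pickle
w=pickle.load(open("ims3.pkl","rb"))["w"]
B=[blob(w,*zc(x,y,120,0,2.5)) for x,y in ((207,355),(532,339),(376,502))]
X=[onplane(w,b[0],b[1],.036)[:2] for b in B]
t=onplane(w,*zc(361,134,120,0,2.5),.036)[:2]
c=(X[0]+X[1])/2
ang=lambda d:np.degrees(np.arctan2(d[1],d[0]))
print([b[2] for b in B],np.round(X,4),t.round(4),"hub",c.round(4),np.hypot(*(X[0]-X[1]))/2,np.hypot(*(X[2]-c)),np.hypot(*(t-c)))
print("arrow from: pair",ang(X[0]-X[1])-90,"ball",ang(c-X[2]),"tip",ang(t-c))
u,v=zc(310,100,120,0,2.5);cc,st,rc=posttop(w,u,v);print(cc,st,rc)
for uv in (cc,(u,v)):
    P=onplane(w,*uv,.052)[:2];print("post",P.round(4),np.hypot(*(P-c)),ang(P-c))
pv=onplane(w,*zc(88,296,120,0,2.5),.044)[:2];print("pivot",pv,np.hypot(*(pv-c)),ang(pv-c))
E
```

```text
[63, 75, 53] [[ 0.5715  0.0383]
 [ 0.5825 -0.1908]
 [ 0.4628 -0.0825]] [ 0.7171 -0.0699] hub [ 0.577  -0.0763] 0.11469822504171008 0.11434242156114181 0.14028864388100043
arrow from: pair 2.748664384646574 ball 3.115681649060689 tip 2.5801542274658478
[243.43202417  39.58610272] [234  30  20  21 331] ((243.38462829589844, 39.57692337036133), (17.84657096862793, 18.631032943725586), 11.309932708740234)
post [ 0.7345 -0.0368] 0.162408714731408 14.073576762383755
post [ 0.7343 -0.0372] 0.1621410946697743 13.94290506107331
pivot [0.61313641 0.11685378] 0.19647695316083325 79.39145675178511
```

Post at 14.0° and arrow at 2.8°; the command 272 gave rod C at 272.8. I need 11.2° more, so the final command is 283.2.

Run:
```python
from h import *
import pickle
p,q=pose(272,.014,z=.16); move_to(p,q)
p,q=pose(272,.014); move_l(p,0.15,q)
p,q=pose(272,.001); move_l(p,0.06,q)
for a in (276,280,283.2):
    p,q=pose(a,0); move_l(p,0.04,q)
s=state();print(round(s["time"],2),np.round(s["ee_pos"],4),np.round(s["ft_force"],1),p)
p,q=pose(a,.014); move_l(p,0.1,q)
p,q=pose(a,.014,z=.16); move_l(p,0.2,q)
move_to((0.55,-0.06,0.38),[0,1,0,0])
w=get_image("wrist");cv2.imwrite("pics/w4.png",w["frame"]);pickle.dump(w,open("ims4.pkl","wb"));print(state()["time"])
f=w["frame"][0:240,120:400];cv2.imwrite("pics/w4z.png",cv2.resize(f,None,fx=2.5,fy=2.5,interpolation=cv2.INTER_CUBIC))
```

```text
24.29 [ 0.5822 -0.1639  0.0329] [-0.2 -1.3 -0.1] [0.582334491286419, -0.1639530486987516, 0.033]
28.3917
```

View pics/w4z.png

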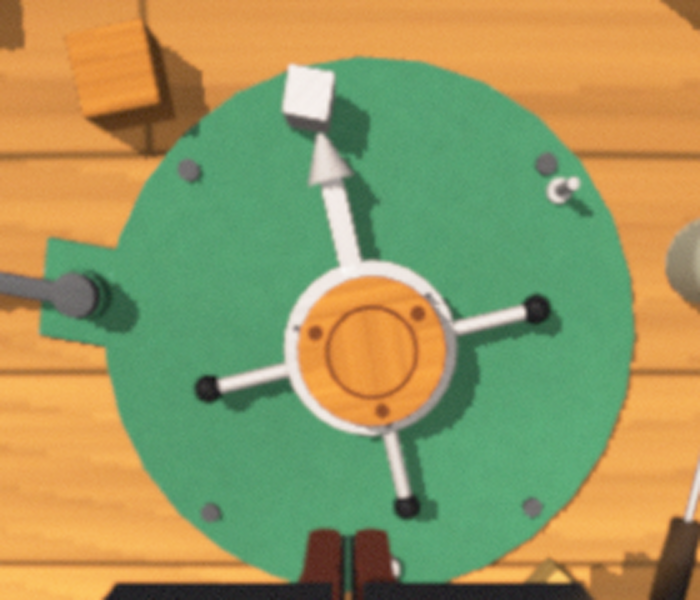

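```bash
cat >> h.py <<'E'
def check(w,balls,tip,post,s=2.5,u0=120,v0=0):
    B=[blob(w,*zc(x,y,u0,v0,s)) for x,y in balls]
    X=[onplane(w,b[0],b[1],.036)[:2] for b in B]
    t=onplane(w,*zc(*tip,u0,v0,s),.036)[:2]; c=(X[0]+X[1])/2
    ang=lambda d:round(float(np.degrees(np.arctan2(d[1],d[0]))),2)
    print("hub",c.round(4),"R",np.hypot(*(X[0]-X[1]))/2,np.hypot(*(X[2]-c)),np.hypot(*(t-c)))
    print("arrow from: pair",ang(X[0]-X[1])-90,"ball",ang(c-X[2]),"tip",ang(t-c))
    u,v=zc(*post,u0,v0,s);cc,st,rc=posttop(w,u,v);P=onplane(w,*cc,.052)[:2];P2=onplane(w,*rc[0],.052)[:2];print("post",rc,P.round(4),np.hypot(*(P-c)),ang(P-c),ang(P2-c))
E
python3 - <<'E'
from h import *
import pickle
w=pickle.load(open("ims4.pkl","rb"))
check(w,((207,388),(538,309),(407,507)),(321,134),(309,93))
b=onplane(w,*zc(75,296,120,0,2.5),.044);print("pivot",b)
for n,(u,v) in dict(pivot=(112,114)).items(): pass
E
```

```text
hub [ 0.5769 -0.0762] R 0.11467851912610913 0.11438000284229005 0.14005784826408066
arrow from: pair 13.329999999999998 ball 13.83 tip 13.25
post ((242.57693481445312, 36.115386962890625), (18.8271484375, 19.611614227294922), 11.309932708740234) [ 0.7347 -0.0367] 0.16263203348027228 14.06 14.14
pivot [0.61331747 0.11854594 0.044     ]
```

The arrow reads 13.3–13.8° against the post's 14.1°, about 0.5° short. I'll check this with the fixed cameras (0.05 s each) before locking.

Run:
```python
from h import *
import pickle
D={n:get_image(n) for n in ("scene","side")};pickle.dump(D,open("ims5.pkl","wb"))
f=D["scene"]["frame"][170:250,140:270];cv2.imwrite("pics/sc5.png",cv2.resize(f,None,fx=6,fy=6,interpolation=cv2.INTER_CUBIC))
f=D["side"]["frame"][180:300,215:365];cv2.imwrite("pics/si5.png",cv2.resize(f,None,fx=5,fy=5,interpolation=cv2.INTER_CUBIC))
```

```text
(no output)
```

View pics/sc5.png

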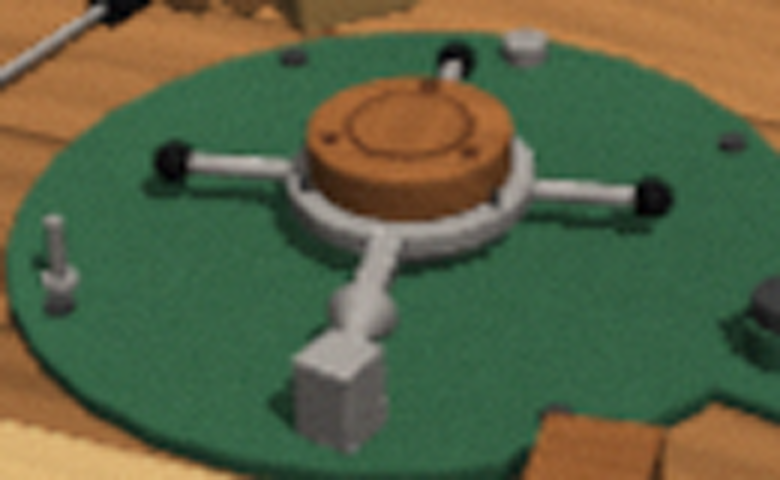

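View pics/si5.png

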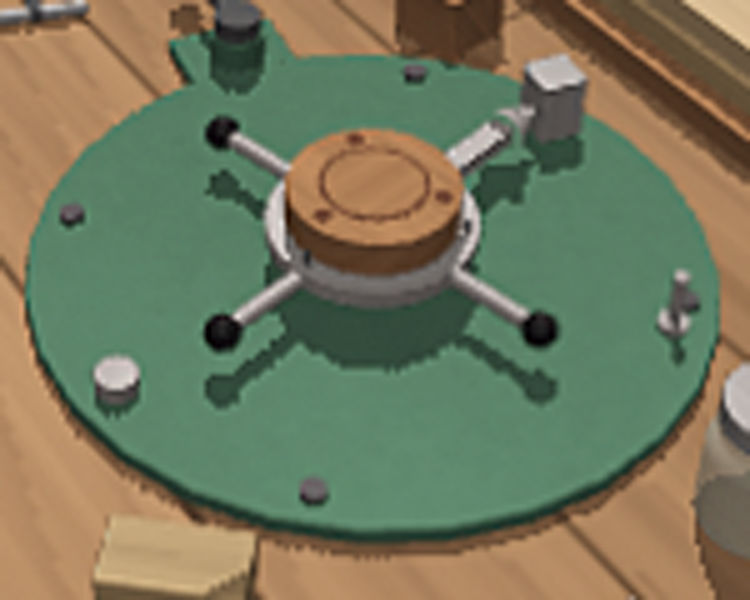

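Run:
```python
from h import *
import pickle
D=pickle.load(open("ims5.pkl","rb"))
ang=lambda d:round(float(np.degrees(np.arctan2(d[1],d[0]))),2)
sets=dict(scene=((653,199),(174,161),(455,61),6,140,170,(341,356)),side=((222,132),(540,329),(223,331),5,215,180,(555,72)))
O={}
for n,(l,r,bk,s,u0,v0,po) in sets.items():
    im=D[n]
    B=[blob(im,*zc(*p,u0,v0,s),r=5,thr=45) for p in (l,r,bk)]
    X=[onplane(im,b[0],b[1],.036)[:2] for b in B];c=(X[0]+X[1])/2
    P=onplane(im,*zc(*po,u0,v0,s),.052)[:2]
    print(n,[b[2] for b in B],"hub",c.round(4),np.hypot(*(X[0]-X[1]))/2,np.hypot(*(X[2]-c)),"arrow",ang(X[0]-X[1])-90,ang(c-X[2]),"post",P.round(4),np.hypot(*(P-c)).round(4),ang(P-c))
    O[n]=(im,B,zc(*po,u0,v0,s))
T=[tri([(O[n][0],O[n][1][i][0],O[n][1][i][1]) for n in O])[0] for i in range(3)]
P=tri([(O[n][0],*O[n][2]) for n in O])[0];c=(T[0]+T[1])/2
print(np.round(T,4),P.round(4),ang((T[0]-T[1])[:2])-90,ang((c-T[2])[:2]),"post",ang((P-c)[:2]))
```

```text
scene [31, 33, 18] hub [ 0.577  -0.0784] 0.11485683947408198 0.11950380768391143 arrow 14.040000000000006 13.28 post [ 0.7349 -0.0365] 0.1634 14.87
side [24, 33, 36] hub [ 0.5782 -0.0741] 0.11448634980049172 0.11363582372112345 arrow 13.86 14.0 post [ 0.735  -0.0361] 0.1613 13.62
[[ 0.5501  0.0343  0.0375]
 [ 0.6055 -0.1877  0.0374]
 [ 0.4662 -0.1038  0.0391]] [ 0.735  -0.0363  0.0521] 13.989999999999995 13.65 post 14.4
```

Four readings of the arrow average about 13.7°, and the post about 14.2°. The 0.4° difference (1 mm at the tip) is within the measurement noise, so I accept it and move on to the lever, stepping gently near the stop while watching the force.

```bash
cat >> h.py <<'E'
PV=np.array([.6142,.1195])
def lpose(adeg,gap,r=.062,z=ZP):
    a=np.radians(adeg);u=np.array([np.cos(a),np.sin(a)]);t=np.array([-u[1],u[0]])
    p=PV+r*u-(.017+gap)*t
    return [float(p[0]),float(p[1]),z], qy(a-np.pi/2)
E
python3 - <<'E'
from h import *
import pickle
D=pickle.load(open("ims0.pkl","rb"));print("glue",atdepth(D["scene"],400,240))
p,q=lpose(80.5,.014,z=.15); move_to(p,q)
p,q=lpose(80.5,.014); move_l(p,0.15,q)
p,q=lpose(80.5,.001); move_l(p,0.06,q)
for a in range(89,145,9):
    p,q=lpose(a,0); move_l(p,0.07,q)
    s=state();print(a,round(s["time"],2),np.round(s["ft_force"],1))
for a in np.arange(146,157,1.5):
    p,q=lpose(a,0); move_l(p,0.05,q); s=state();f=np.array(s["ft_force"])
    print(a,round(s["time"],2),np.round(f,1))
    if np.hypot(*f[:2])>9: break
D={n:get_image(n) for n in ("scene","side")};pickle.dump(D,open("ims6.pkl","wb"));cv2.imwrite("pics/sc6.png",D["scene"]["frame"]);cv2.imwrite("pics/si6.png",D["side"]["frame"])
E
```

```text
glue [0.6427231  0.44658991 0.0858418 ]
89 31.39 [-0.7  0.3 -0.6]
98 31.7 [ 0.5 -0.7  0.8]
107 32.01 [ 0.1 -0.5 -0.2]
116 32.32 [-0.1 -0.1 -0.1]
125 32.62 [ 0.3  1.  -0.7]
134 32.93 [ 0.3 -0.3 -0.5]
143 33.24 [ 0.8  0.6 -0.2]
146.0 33.49 [0.5 1.1 0.2]
147.5 33.74 [ 1.   1.  -1.6]
149.0 33.99 [ 4.6  2.5 -3. ]
150.5 34.24 [ 8.   6.7 -4.9]
```

View pics/sc6.png

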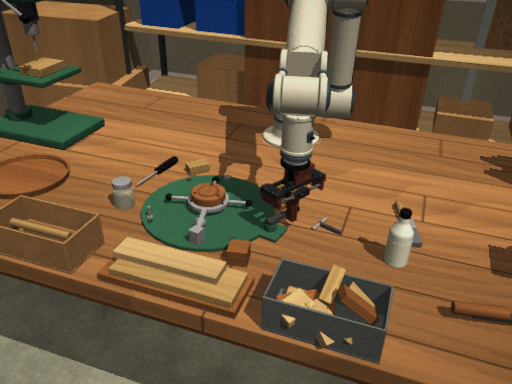

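Force rises steadily from 148° to 10 N at 150.5°, with the lever friction at about 1.6 N, so it is against the stop. I back off, raise and look.

Run:
```python
from h import *
import pickle
p,q=lpose(150.5,.015); move_l(p,0.1,q)
p,q=lpose(150.5,.015,z=.16); move_l(p,0.2,q)
move_to((0.52,0.0,0.40),[0,1,0,0])
w=get_image("wrist");cv2.imwrite("pics/w7.png",w["frame"]);pickle.dump(w,open("ims7.pkl","wb"));print(state()["time"])
f=w["frame"][0:240,120:440];cv2.imwrite("pics/w7z.png",cv2.resize(f,None,fx=2.5,fy=2.5,interpolation=cv2.INTER_CUBIC))
```

```text
36.6417
```

View pics/w7z.png

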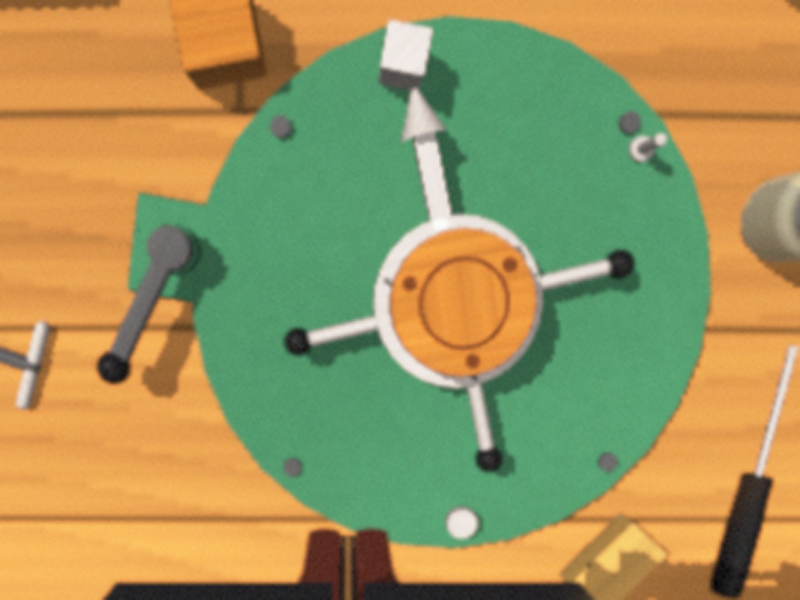

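The lever now points down-left (ball at 114,367) and the arrow still points at the post (416,88 against 407,48). Next I measure both.

Run:
```python
from h import *
import pickle
w=pickle.load(open("ims7.pkl","rb"))
check(w,((297,341),(621,264),(489,459)),(416,89),(407,48))
b=blob(w,*zc(114,367,120,0,2.5));B=onplane(w,b[0],b[1],.038)[:2]
pv=onplane(w,*zc(168,248,120,0,2.5),.044)[:2]
print(b,B,pv,[ (np.hypot(*(B-c)).round(4),np.degrees(np.arctan2(*(B-c)[::-1])).round(2)) for c in (pv,PV)])
d=onplane(w,*zc(462,524,120,0,2.5),.024)[:2]-np.array([.5771,-.0765]);zero=np.degrees(np.arctan2(d[1],d[0]))+75.06;print("fixture +y by disc",zero+180, "by pivot",np.degrees(np.arctan2(*(PV-[.5771,-.0765])[::-1])))
# before/after for bystanders
```

```text
hub [ 0.577  -0.0767] R 0.11463660577242146 0.11472291944407373 0.14035380124985977
arrow from: pair 13.430000000000007 ball 13.64 tip 13.09
post ((282.11541748046875, 18.423076629638672), (17.65045166015625, 19.21938133239746), 11.309932708740234) [ 0.7342 -0.0369] 0.1621989150839281 14.2 14.22
(np.float64(165.0), np.float64(146.73333333333332), 90) [0.53291549 0.16502997] [0.6134702  0.12023445] [(np.float64(0.0922), np.float64(150.92)), (np.float64(0.0932), np.float64(150.75))]
fixture +y by disc 78.85911584048586 by pivot 79.28153770040835
```

Run:
```python
from h import *
s=state();print(s["time"],np.round(s["ft_force"],1)); job_done()
```

```text
36.6417 [-0.1  0.7 -0.2]
the job is handed in; nothing more can be done
```

The turntable arrow points at the square post, the lock lever is at its stop, and I handed the job in at about 37 s. It reports no verdict.

**Turntable:** I pushed it about 124° anticlockwise with the closed fingertips on one plain rod. I checked it with three cameras before touching the lever.

**Arrow aim:** In the last wrist picture the arrow reads 13.1–13.6° and the post 14.2°. That leaves it about 0.7° (under 2 mm at the tip) short of dead centre. The four readings before locking averaged about 0.4° short. I judged both within measurement noise and did not nudge it again.

**Lever:** I pushed it until the force rose to about 10 N against the stop. It now measures about 71.7° (1.25 rad) from open, and the arrow did not visibly move while it was locked.

**Everything else:** In the last picture the blank sits in its nest and the nearby objects are where they were. I judged this by eye and did not measure it. The arm finished raised at 0.40 m, touching nothing.

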